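Cover the colour pot and hold it up with the cam lever for its close-up

TASK

Get the colour pot ready for its close-up photo: put the loose wooden cover on the white pot that stands on the cam-lift stand, lowering it gently so that it sits seated and level on the rim, and let go of it. Then take the red grip of the stand's cam lever between the fingers and turn the lever smoothly to the cam's highest lift, where the lever stands straight up, and hold it there: it springs back if released, so finish while still holding the red grip, without touching the cover. Leave everything else on the desk where it is.

Things in the scene. Friction and masses are not known exactly. Their poses are not given: they have to be found in the camera images.
- cover: loose round wooden cover, 110 g, lying upright on the desk. From below: a plug 66 mm across and 6 mm tall, a disc 86 mm across and 6 mm thick, an upright round knob 22 mm across and 34 mm tall (knob from 12 to 46 mm above the origin). Origin: centre of the plug's underside; z up along the knob. Seated, the plug is inside the pot's mouth and the disc lies on the rim, so the origin is 6 mm below the rim.
- stand: heavy cam-lift stand fixed to the desk, grey base 150 (x) x 210 (y) x 12 mm with the white pot on an aluminium platform. Origin: on the desk, straight below the pot's centre. Its x axis points away from the side where the lever lies at the start, its y axis runs along the lever's axle towards the lever; z up. Two 10 mm steel guide rods stand at x = -58 and +58 mm, up to 120 mm above the desk.
- pot_rim (a point): centre of the pot's open mouth, in the plane of the rim. White pot 80 mm across outside, 72 mm inside, 50 mm tall, blue colour cake inside from 18 mm below the rim. The rim is 155 to 162 mm above the desk at the start; the platform and pot rise with the cam, by about 21 mm from joint 0 to the highest lift. Pushing down on it lets it sink a few mm unless the lever is at 0.
- lever (a joint): angle of the cam lever about the axle (rad). 0: the lever points to the stand's -x side, 1.4 rad short of straight up; it grows as the lever swings up and over. At 1.4 the lever stands straight up and the brass cam gives its highest lift (beyond, the platform sinks again; stop at 2.3). It starts between 0.05 and 0.3. A spring and friction resist: about 5 N at the grip near the top; let go near the top, it swings back.
- lever_grip: red round grip of the lever, 16 mm across, 56 mm long, lying level along the stand's y axis; origin at its middle. It turns freely on its pin (its own orientation says nothing). It is 110 mm from the axle, 118 mm to the +y side of the pot's centre; the dark steel lever arm, 8 mm thick, runs beside its pot-side end (arm's middle 32 mm from the grip's middle). At the start it is 70 to 100 mm above the desk.
- lever_axle (a point): point on the lever's axle (parallel to the stand's y axis) level with the middle of the red grip, fixed, 52 mm above the desk: the grip's middle moves on a circle of 110 mm radius about it, from the -x side up to straight above.
- primer: bystander to leave alone: clear glass primer bottle with black cap, 68 mm across, 140 mm tall; origin at the centre of its underside
- ink_a: bystander to leave alone: amber ink jar, 42 mm across, 55 mm tall; origin at the centre of its underside
- ink_b: bystander to leave alone: green ink jar, 42 mm across, 55 mm tall; origin at the centre of its underside
- calculator: bystander to leave alone: grey pocket calculator lying flat, 130 x 75 x 18 mm; origin at the centre of its underside
- tape: bystander to leave alone: yellow roll of tape lying flat, 84 mm across, 22 mm tall; origin at the centre of its underside
- tube: bystander to leave alone: white paint tube lying flat, about 100 x 30 x 20 mm; origin at the centre of its underside
- pencil_cup: bystander to leave alone: dark steel pencil cup, 70 mm across, 100 mm tall, pencils up to 170 mm; origin at the centre of its underside
Things that resemble listed ones, but are neither listed nor needed, are in the scene too. Several things have the shape of the cover; the one meant has the colours described above.

How it is judged (in metres and radians):
On the way, in this order (a step that is already met when the one before it is completed fails the run):
1. the cover sits seated and level on the pot's rim, released, with the lever still low (horizontal distance between cover and pot_rim below 0.006 m and z of cover in the frame of pot_rim between -0.009 and -0.0035 m and angle between cover's own z axis and vertical below 0.05 rad and contact force between each of the arm, the fingers and cover below 0.1 N and value of joint lever below 0.7 rad), for 0.2 s.
2. the lever is held at the cam's highest lift by its red grip, the cover still seated (horizontal distance between cover and pot_rim below 0.006 m and z of cover in the frame of pot_rim between -0.009 and -0.0035 m and angle between cover's own z axis and vertical below 0.05 rad and contact force between each of the arm, the fingers and cover below 0.1 N and value of joint lever between 1.23 and 1.57 rad and velocity of joint lever between -0.15 and 0.15 rad/s and contact force between the fingers and lever_grip above 1 N), for 0.3 s.
At the end, for the whole second after the job is handed in: The fingers hold the lever by its red grip (over 1 N) within 0.17 rad of the highest lift (joint 1.4) and still; the untouched cover sits on the pot's rim, centred within 6 mm, level within 0.05 rad and its origin 3.5 to 9 mm below the rim; no bystander has moved 25 mm (all of step 2 and distance of each of primer, ink_a, ink_b, calculator, tape, tube, pencil_cup from where it was at the start of the episode below 0.025 m); the arm keeps its last pose, push and grip.
It fails at once if the cover is dropped onto the pot or flung off it (faster than 0.6 m/s within 50 mm of the pot's axis) (linear speed of cover above 0.6 m/s and horizontal distance between cover and pot_rim below 0.05 m).
It fails at once if the lever is flung round (faster than 4 rad/s) (velocity of joint lever above 4 rad/s or velocity of joint lever below -4 rad/s).
It fails at once if a bystander is pushed away by 25 mm or more (not (distance of primer from where it was at the start of the episode below 0.025 m) or not (distance of ink_a from where it was at the start of the episode below 0.025 m) or not (distance of ink_b from where it was at the start of the episode below 0.025 m) or not (distance of calculator from where it was at the start of the episode below 0.025 m) or not (distance of tape from where it was at the start of the episode below 0.025 m) or not (distance of tube from where it was at the start of the episode below 0.025 m) or not (distance of pencil_cup from where it was at the start of the episode below 0.025 m)).
It also fails if it takes over 58 s, if anything falls off the work surface, if the arm or the gripper's body presses on something with over 40 N, if the wrist force passes 120 N, or if a joint passes its speed limit or range.

ROBOT

A 6-joint arm with a two-finger parallel gripper is mounted at the origin on the work surface. World frame = base frame: x ahead of the robot, y to its left, z up, the work surface at z = 0. Lengths are in m, angles in degrees, forces in N, time in s.
With the tool pointing down it reaches from about 0.25 to 0.725 m from the base axis. Payload 4 kg.
Tool frame: the origin (TCP) lies on the centre line of the jaws, within the pads' length; the fingertips stand ahead of it and the grasp point (between the pads) lies 3 mm ahead of it (arm.tip_reach is the z of the fingertips in the tool frame, in m); z points along the fingers, y is the line along which they close (so a half turn about z gives the same grasp; the last joint's range is limited). The gripper opens to 85 mm and grips with 20 to 120 N. Pads are 22 mm wide; open, the fingers measure 114 mm over their backs; the gripper's body (76 mm by 85 mm) begins 54 mm behind the grasp point. The pads swing forward as they close: fully open they stand 13 mm farther back than shut.
Start: joints at [-74.026, 13.785, 0.286, 76.501, 0, 90], TCP at [0.138, -0.481, 0.253] pointing down, gripper open.
Joint ranges: [-155.79, 155.79], [-60.16, 107.12], [-62.33, 73.08], [-114, 123.19], [-81.49, 82.49], [-180, 180]. Speed limits (degrees/s): [159.86, 159.86, 180, 180, 180, 180].

INTERFACE

Orientations are given as [roll, pitch, yaw] about the fixed x, y, z axes, in that order (R = Rz(yaw) Ry(pitch) Rx(roll)).
In Python, from station import arm, viewer gives the robot as it stands.
- The arm moves only by the tool servo_tool, never from a script. Its argument "steps" is text: rows parted by semicolons, each of 5 numbers parted by spaces: the closure, from -1 (fully open) to 1 (shut), then the shift along the tool's x, y, z as a fraction of full scale, then the turn about the tool's z as a fraction of full scale. In form: grip x y z spin; .... A call has 1 to 12 rows; each row is the pose to reach, as a shift and turn from the pose commanded when the call began, along the tool's axes at that moment; what a row does not reach only later rows make up. Full scale, the value 1, is 0.15 m for a shift and 90 degrees for a turn. A row lasts 1/12 s, in which the tool goes at most 41.7 mm and 7.16 degrees, less where a joint would pass 70% of its speed; a pose out of reach is approached as far as the arm can. A call with a number of a shift or a turn outside -1 to 1 is refused whole. A call with a gripper value outside its range is refused whole. The fingers move at their own pace and stop on an object; "grip_force" is the grip in N (left out, the last holds). Time passes only in rows, so rows that repeat a pose let the fingers close. It gives the time, the measured TCP pose, the force, the opening and the grip force at its end, in the units of the state.
- arm.observe(): the state, without advancing time (a new reading comes with each control period).
- viewer.snapshot(name): name is "scene" or "top" or "wrist"; returns the picture (420x560x3 uint8, red, green, blue); there is no depth.
- viewer.camera_info(name): a dict with "fx", "fy", "cx", "cy" (pixels), "R" (3x3) and "t" (3): a world point X has camera coordinates R X + t. Camera axes: x right, y down, z forward; pixel columns grow to the right and rows downward; lengths in m; the calibration is good to about 2 mm. The wrist camera is an equidistant fisheye: a pixel r from the principal point sees the ray r / f radians off the axis. A picture is of the moment at which its call begins: read the wrist's pose just before it. camera_info takes no time and is no camera call; for the wrist camera it gives the pose at the moment of the call.
- arm.sign_off(): hands the job in; it is judged then, once.
The state is a dict: "t": time; "joint_positions": joint angles; "dq": joint speeds; "tau": joint torques, N m; "eef_pos": TCP position; "tcp_rot": TCP orientation; "force": force on the tool from outside, world axes, zero at the start; "moment": the same for the moment, N m; "opening": finger opening in m; "grasp_force": force on a finger pad.
Only numpy, scipy, OpenCV 4.12 (cv2) and the standard library are available. Lean on these libraries where they do the work, as an engineer would, in place of code of your own. Each camera call takes 0.05 s, during which the arm holds its last target. There are 200 camera calls.

## Working session

There is one attempt and no reset: what is moved stays moved. The work goes in short steps, Python scripts to look and compute and a tool call to move; the robot and the scene stay as the last step left them, time stands still between calls to the robot, and variables do not carry over. Pictures are saved under pics/ and viewed, at most 10 in all, crops included, and the job is handed in when it is done.

Besides the shell and the picture viewer there is one more tool, called as name(argument=value, ...), one argument or row to a line, values as JSON. servo_tool: Moves the arm, as the interface text tells. Shift numbers are shares of 0.15 m and turn numbers shares of 90 degrees, none past 1 either way. Its arguments: {"type":"object","properties":{"steps":{"type":"string"},"grip_force":{"type":"number"}},"required":["steps"]}

```bash
mkdir -p pics; ls
python3 - <<'E'
from station import arm, viewer
import cv2, numpy as np
for n in ("scene","top"):
    im=viewer.snapshot(n); cv2.imwrite(f"pics/{n}0.png",im[:,:,::-1]); 
    c=viewer.camera_info(n); print(n,{k:np.round(v,4).tolist() for k,v in c.items() if not isinstance(v,str)})
s=arm.observe(); print(s, arm.tip_reach)
E
```

```text
pics
scene {'fx': 405.7169, 'fy': 405.7169, 'cx': 278.3295, 'cy': 216.2256, 'R': [[-0.5251, 0.8509, -0.014], [0.6561, 0.3943, -0.6435], [-0.5421, -0.3471, -0.7653]], 't': [0.3389, -0.2961, 1.3739]}
top {'fx': 429.2585, 'fy': 429.2585, 'cx': 283.6335, 'cy': 212.4446, 'R': [[-0.0759, -0.9971, -0.001], [-0.9749, 0.0744, -0.2097], [0.2092, -0.015, -0.9778]], 't': [0.0007, 0.5916, 0.8869]}
{'t': 0.1, 'joint_positions': array([-7.40267220e+01,  1.38265975e+01,  2.21538384e-01,  7.65016272e+01,
       -9.16818195e-04,  9.00011332e+01]), 'dq': array([ 0.00771711, -0.1252881 ,  0.15305477,  0.02563571, -0.01060047,
       -0.02710801]), 'tau': array([-7.32329609e-04, -3.73137510e+01,  2.53009862e+01,  1.07825841e-02,
       -3.60077775e-05, -5.85941578e-06]), 'eef_pos': array([ 0.13744625, -0.48019351,  0.25251384]), 'tcp_rot': array([-1.79893314e+02,  9.18926619e-04,  1.59721466e+01]), 'force': array([ 0.52678673, -0.37906902, -0.29835573]), 'moment': array([ 0.01661331, -0.04811381,  0.01254511]), 'grasp_force': 0.0, 'opening': 0.08512231160965329} 0.022
```

View pics/scene0.png

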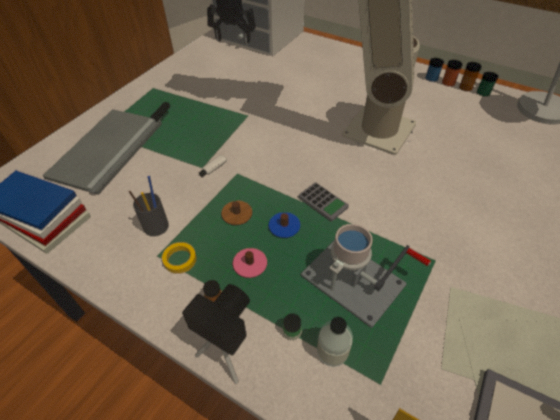

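View pics/top0.png

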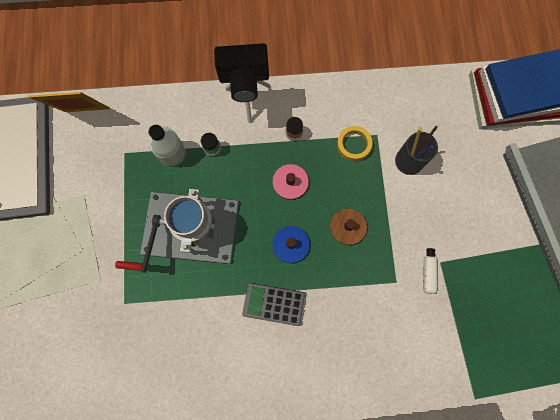

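The cover candidates in the top view are wooden (349,226), pink (291,181) and blue (291,244). Only the brown one at (349,226), which is (237,211) in the scene view, is all wood. The pot is at (187,217) with the red grip at (129,266). I'll measure these and make an enlarged crop.

```bash
cat > h.py <<'E'
import numpy as np, cv2
from station import arm, viewer
def ray(n,px,c=None):
    c=c or viewer.camera_info(n); R=np.array(c["R"]);t=np.array(c["t"])
    u=np.array([(px[0]-c["cx"])/c["fx"],(px[1]-c["cy"])/c["fy"]])
    if n=="wrist":
        th=np.hypot(*u); d=np.array([*(u/max(th,1e-9)*np.sin(th)),np.cos(th)])
    else: d=np.array([u[0],u[1],1.])
    d=R.T@d; return -R.T@t, d/np.linalg.norm(d)
def plane(n,px,z,c=None):
    o,d=ray(n,px,c); return o+d*(z-o[2])/d[2]
def tri(a,b):
    A=np.zeros((3,3));v=np.zeros(3)
    for o,d in (a,b):
        P=np.eye(3)-np.outer(d,d);A+=P;v+=P@o
    return np.linalg.solve(A,v)
def blob(im,lo,hi,roi=None,n=1):
    m=cv2.inRange(cv2.cvtColor(im,cv2.COLOR_RGB2HSV),np.array(lo),np.array(hi))
    if roi: k=np.zeros_like(m);x0,y0,x1,y1=roi;k[y0:y1,x0:x1]=255;m&=k
    cs=cv2.findContours(m,cv2.RETR_EXTERNAL,cv2.CHAIN_APPROX_NONE)[0]
    return sorted(cs,key=cv2.contourArea)[::-1][:n]
E
python3 - <<'E'
from h import *
np.set_printoptions(precision=4,suppress=True)
S=cv2.imread("pics/scene0.png")[:,:,::-1].copy();T=cv2.imread("pics/top0.png")[:,:,::-1].copy()
R={}
for n,im,rc,rg,rp in (("scene",S,(210,190,262,232),(395,240,440,275),(325,220,380,265)),("top",T,(325,200,375,250),(105,255,150,280),(158,190,215,250))):
    c=blob(im,(4,90,40),(18,255,255),rc)[0]; e=cv2.fitEllipse(cv2.convexHull(c)); print(n,"cover",e, plane(n,e[0],.011))
    g=blob(im,(0,150,70),(8,255,255),rg)[0]; r=cv2.minAreaRect(g); print(n,"grip",r); R[n,"g"]=r[0]
    b=blob(im,(95,60,40),(115,255,255),rp)[0]; e=cv2.fitEllipse(b); print(n,"cake",e); R[n,"b"]=e[0]
print("grip",tri(ray("scene",R["scene","g"]),ray("top",R["top","g"])))
print("cake",tri(ray("scene",R["scene","b"]),ray("top",R["top","b"])))
a=cv2.resize(T[185:285,100:240],None,fx=4,fy=4,interpolation=cv2.INTER_CUBIC)
b=cv2.resize(T[150:270,265:380][:,:],None,fx=2,fy=2,interpolation=cv2.INTER_CUBIC)
o=np.zeros((600,800,3),np.uint8);o[:400,:560]=a;o[:240,565:795]=b
d=cv2.resize(S[220:300,320:440],None,fx=2.4,fy=2.4,interpolation=cv2.INTER_CUBIC);o[402:402+192,:288]=d
cv2.imwrite("pics/crop1.png",o[:,:,::-1])
E
```

```text
scene cover ((236.31619262695312, 212.50965881347656), (23.30719566345215, 30.14132308959961), 83.09823608398438) [ 0.5603 -0.1896  0.011 ]
scene grip ((417.91412353515625, 256.13946533203125), (25.025653839111328, 5.961608409881592), 31.607501983642578)
scene cake ((352.91156005859375, 240.16183471679688), (18.18950843811035, 28.111404418945312), 101.5134048461914)
top cover ((348.1521301269531, 226.3037872314453), (35.42050552368164, 36.916072845458984), 110.82066345214844) [ 0.5569 -0.1918  0.011 ]
top grip ((128.07945251464844, 265.2452087402344), (26.066511154174805, 7.170908451080322), 6.009005546569824)
top cake ((184.9912109375, 215.96453857421875), (30.243206024169922, 33.64552688598633), 49.65291213989258)
grip [0.4975 0.2914 0.0819]
cake [0.5803 0.1555 0.1448]
```

View pics/crop1.png

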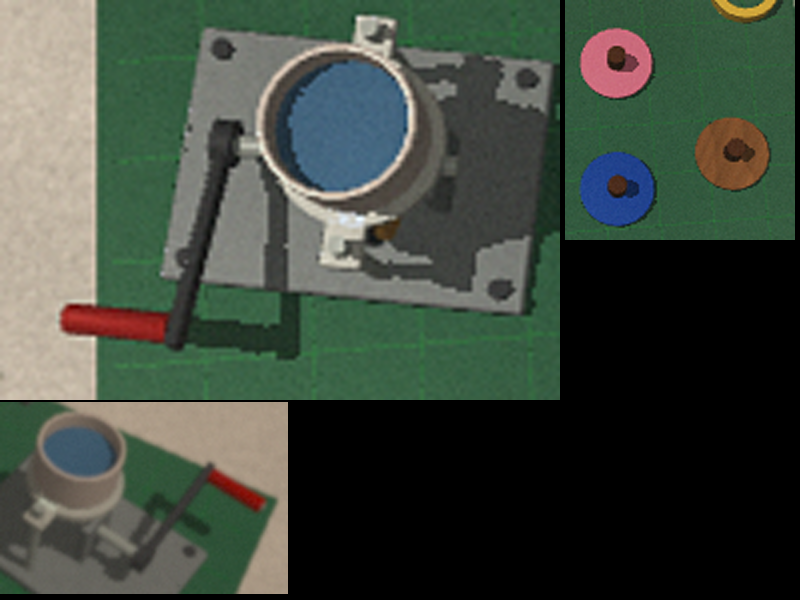

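Crop (733,153) confirms the wooden cover is brown all over, while the other two have pink and blue discs. The pot rim ellipse is centred at about crop (337,121), top pixel (184.2,215.3). Next is the stand yaw and the rim position.

Run:
```python
from h import *
np.set_printoptions(precision=4,suppress=True)
k=lambda x,y:(100+(x+.5)/4-.5,185+(y+.5)/4-.5)
c=[plane("top",k(*p),.012)[:2] for p in ((203,28),(552,65),(525,315),(162,276))]
for i in range(4):
    d=c[i]-c[(i+1)%4]; print(np.linalg.norm(d),np.degrees(np.arctan2(*d[::-1])))
print("base centre",np.mean(c,0))
rim=tri(ray("top",k(337,121)),ray("scene",(320+(81)/2.4-.3,220+(450-402)/2.4-.3))); print("rim",rim, plane("top",k(337,121),.158))
print("knob top", plane("top",(265+(735)/2-282.5-.2,150+(146)/2-.2),.046))
```

```text
0.20752365104132972 79.42506924952049
0.14679824417727377 -9.070809080232632
0.2093195746124683 -100.45734184061499
0.1471916375936505 170.22611555371523
base centre [0.5833 0.1745]
rim [0.5818 0.1568 0.1491] [0.5797 0.1548 0.158 ]
knob top [ 0.5586 -0.1906  0.046 ]
```

servo_tool(
  steps="-1 1 -0.5 0 -0.71; -1 1 -0.5 0 -0.71; -1 1 -0.5 0 -0.71; -1 1 -0.5 0 -0.71; -1 1 -0.5 0 -0.71; -1 1 -0.5 0 -0.71; -1 1 -0.5 0 -0.71; -1 1 -0.5 0 -0.71; -1 1 -0.5 0 -0.71; -1 1 -0.5 0 -0.71; -1 1 -0.5 0 -0.71",
)

```text
t: 1.02
eef_pos: [0.261, -0.3671, 0.253]
tcp_rot: [-180.0, -0.0, 79.7]
force: [-0.0, 0.4, 0.8]
opening: 0.0856
grasp_force: 0.0
```

servo_tool(
  steps="-1 0.75 0.87 0 0; -1 0.75 0.87 0 0; -1 0.75 0.87 0 0; -1 0.75 0.87 0 0; -1 0.75 0.87 0 0; -1 0.75 0.87 0 0",
)

```text
t: 1.52
eef_pos: [0.4112, -0.2781, 0.2528]
tcp_rot: [-180.0, -0.0, 80.0]
force: [-0.7, -0.9, 0.0]
opening: 0.0852
grasp_force: 0.0
```

servo_tool(
  steps="-1 0.75 0.87 0.6 0; -1 0.75 0.87 0.6 0; -1 0.75 0.87 0.6 0; -1 0.75 0.87 0.6 0; -1 0.75 0.87 0.6 0; -1 0.75 0.87 0.6 0; -1 0.75 0.87 0.6 0; -1 0.75 0.87 0.6 0",
)

```text
t: 2.18
eef_pos: [0.5564, -0.1929, 0.1634]
tcp_rot: [-179.9, 0.0, 79.7]
force: [0.4, -1.3, -0.3]
opening: 0.0854
grasp_force: 0.0
```

Run:
```python
from h import *
np.set_printoptions(precision=4,suppress=True)
print(arm.observe()["eef_pos"])
c=viewer.camera_info("wrist"); im=viewer.snapshot("wrist"); cv2.imwrite("pics/w1.png",im[:,:,::-1]); print(c)
b=blob(im,(4,90,40),(18,255,255),None,2)
for q in b: print(cv2.contourArea(q),cv2.fitEllipse(cv2.convexHull(q)))
```

```text
[ 0.5564 -0.1929  0.1634]
{'fx': 325.19226210127806, 'fy': 325.19226210127806, 'cx': 279.6724671903763, 'cy': 206.63016931353272, 'R': array([[ 0.9841, -0.1778, -0.0017],
       [-0.1677, -0.9313,  0.3232],
       [-0.059 , -0.3178, -0.9463]]), 't': array([-0.5812, -0.0993,  0.2674])}
6890.5 ((279.6768798828125, 193.89920043945312), (92.72510528564453, 96.22599792480469), 89.47146606445312)
560.5 ((512.0429077148438, 51.91815948486328), (31.322765350341797, 43.49700927734375), 163.24160766601562)
```

View pics/w1.png

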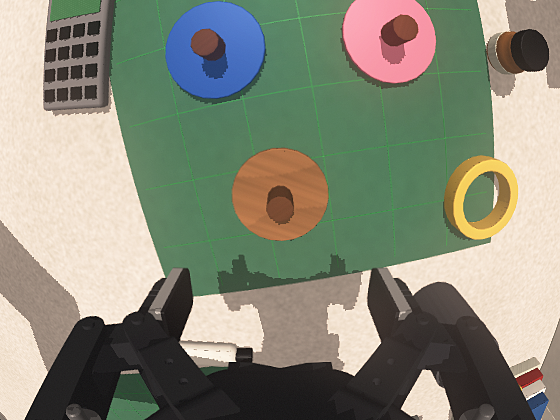

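The wrist view shows the wooden disc centred at (280,194) and its knob top at (280,209), lined up between the fingers.

Run:
```python
from h import *
c=viewer.camera_info("wrist")
for p,z in (((279.7,193.9),.011),((280,209.5),.046)):
    X=plane("wrist",p,z,c); s=arm.observe(); y=np.radians(s["tcp_rot"][2]); d=X-s["eef_pos"]
    print(X, "tool shift", d[0]*np.cos(y)+d[1]*np.sin(y), d[0]*np.sin(y)-d[1]*np.cos(y), -d[2])
```

```text
[ 0.55642854 -0.1914097   0.011     ] tool shift 0.0017859363959409158 -0.00048477816715926164 0.15307861769442227
[ 0.55627267 -0.19363852  0.046     ] tool shift -0.0004348926552120197 -0.00024008766813764308 0.1180786176944223
```

servo_tool(
  steps="-1 0 0 0.2 0; -1 0 0 0.4 0; -1 0 0 0.6 0; -1 0 0 0.75 0; -1 0 0 0.84 0; -1 0 0 0.84 0; -1 0 0 0.84 0",
)

```text
t: 2.82
eef_pos: [0.5567, -0.1929, 0.038]
tcp_rot: [-180.0, 0.0, 79.7]
force: [1.0, -0.3, -0.0]
opening: 0.0853
grasp_force: 0.0
```

servo_tool(
  steps="1 0 0 0 0; 1 0 0 0 0; 1 0 0 0 0; 1 0 0 0 0; 1 0 0 0 0; 1 0 0 0 0; 1 0 0 0 0; 1 0 0 0 0; 1 0 0 0 0; 1 0 0 0 0; 1 0 0 0 0; 1 0 0 0 0",
  grip_force=50,
)

```text
t: 3.82
eef_pos: [0.5582, -0.1918, 0.0382]
tcp_rot: [179.9, 0.0, 79.9]
force: [-0.1, 0.6, 5.8]
opening: 0.0204
grasp_force: 49.2
```

servo_tool(
  steps="1 0 0 -0.05 0; 1 0 0 -0.15 0; 1 0 0 -0.3 0; 1 0 0 -0.5 0; 1 0 0 -0.7 0; 1 0 0 -0.9 0; 1 0 0 -1 0; 1 0 0 -1 0",
)

```text
t: 4.48
eef_pos: [0.56, -0.1924, 0.192]
tcp_rot: [179.5, 0.1, 79.9]
force: [1.0, -1.2, -1.5]
opening: 0.0206
grasp_force: 49.0
```

servo_tool(
  steps="1 0.1 0 -0.2 0; 1 0.25 0 -0.4 0; 1 0.4 0 -0.5 0; 1 0.55 0 -0.5 0; 1 0.7 0 -0.5 0; 1 0.85 0 -0.5 0; 1 0.95 0 -0.5 0; 1 1 0 -0.5 0; 1 1 0 -0.5 0",
)

```text
t: 5.23
eef_pos: [0.5836, -0.0424, 0.2606]
tcp_rot: [-179.8, 0.0, 80.0]
force: [-0.4, -0.5, -1.3]
opening: 0.0206
grasp_force: 49.1
```

Run:
```python
from h import *
np.set_printoptions(precision=4,suppress=True)
s=arm.observe();print(s["eef_pos"],s["opening"],s["tcp_rot"])
im=viewer.snapshot("wrist"); sc=viewer.snapshot("scene")
o=np.zeros((420,760,3),np.uint8);o[:,:560]=im;o[:200,560:]=cv2.resize(sc[130:230,230:330],None,fx=2,fy=2)
cv2.imwrite("pics/w2.png",o[:,:,::-1])
```

```text
[ 0.5836 -0.0424  0.2606] 0.020608232159705427 [-179.8316    0.0024   80.0265]
```

View pics/w2.png

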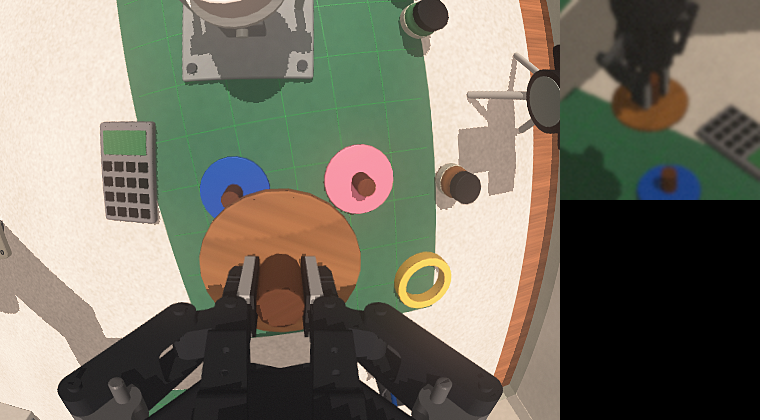

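servo_tool(
  steps="1 0.15 -0.05 0 0; 1 0.3 -0.15 0 0; 1 0.45 -0.2 0 0; 1 0.55 -0.25 0 0; 1 0.6 -0.25 0 0; 1 0.6 -0.25 0 0; 1 0.6 -0.25 0 0",
)

```text
t: 5.92
eef_pos: [0.5633, 0.0502, 0.2621]
tcp_rot: [180.0, 0.0, 79.8]
force: [0.3, 0.6, 0.2]
opening: 0.0205
grasp_force: 49.2
```

Run:
```python
from h import *
np.set_printoptions(precision=4,suppress=True)
s=arm.observe();print(s["eef_pos"],s["tcp_rot"])
c=viewer.camera_info("wrist");im=viewer.snapshot("wrist")
np.savez("w3.npz",R=c["R"],t=c["t"])
cv2.imwrite("pics/w3.png",im[:,:,::-1])
```

```text
[0.5633 0.0502 0.2621] [179.9877   0.0451  79.8351]
```

View pics/w3.png

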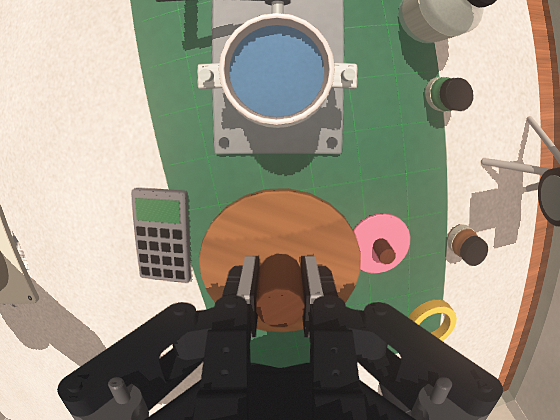

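The pot rim is a bright ring centred near (277,70). The held cover disc is at about (280,262), and its front arc is visible. I'll fit circles to the ray-cast edges, using the known radii to get the heights.

```bash
cat > fit.py <<'E'
from h import *
from scipy.optimize import least_squares
def fitc(pts,r,z0,c,zfix=None):
    rays=[ray("wrist",p,c) for p in pts]; O=np.array([a for a,_ in rays]);D=np.array([b for _,b in rays])
    def f(v):
        z=v[2] if zfix is None else zfix
        P=O+D*((z-O[:,2])/D[:,2])[:,None]; return np.hypot(P[:,0]-v[0],P[:,1]-v[1])-r
    P=O+D*((z0-O[:,2])/D[:,2])[:,None]
    s=least_squares(f,[*P[:,:2].mean(0),z0],loss="soft_l1",f_scale=.0007); return s.x,np.sqrt(np.median(s.fun**2)) if 0 else np.median(np.abs(f(s.x)))
E
python3 - <<'E'
from fit import *
np.set_printoptions(precision=4,suppress=True)
c=viewer.camera_info("wrist");d=np.load("w3.npz");c["R"]=d["R"];c["t"]=d["t"]
im=cv2.imread("pics/w3.png")[:,:,::-1].copy();hsv=cv2.cvtColor(im,cv2.COLOR_RGB2HSV).astype(int)
w=(hsv[:,:,2]>185)&(hsv[:,:,1]<50)
cx,cy=277,70; inn=[];out=[]
for a in np.radians(np.arange(0,360,3)):
    rr=np.arange(35,75,.25); v=[w[int(round(cy+r*np.sin(a))),int(round(cx+r*np.cos(a)))] if 0<=round(cy+r*np.sin(a))<420 else False for r in rr]
    i=np.flatnonzero(v)
    if len(i)<8: continue
    i0=i[0]; j=i0
    while j+1<len(v) and v[j+1]: j+=1
    if 2<rr[j]-rr[i0]<9: inn.append((cx+rr[i0]*np.cos(a),cy+rr[i0]*np.sin(a)));out.append((cx+rr[j]*np.cos(a),cy+rr[j]*np.sin(a)))
print(len(inn)); print("in",fitc(inn,.036,.158,c)); print("out",fitc(out,.040,.158,c))
m=(hsv[:,:,0]<20)&(hsv[:,:,1]>100)
pts=[]
for x in range(215,345,3):
    y=np.flatnonzero(m[185:260,x])
    if len(y): pts.append((x,185+y[0]-.5))
for k in (.043,): print("cover disc",fitc(pts,k,.235,c),"zfix",fitc(pts,k,.235,c,.235),fitc(pts,k,.235,c,.233))
E
```

```text
103
in (array([0.5791, 0.155 , 0.1582]), np.float64(0.0001862558377589557))
out (array([0.5792, 0.1556, 0.1524]), np.float64(0.00023927972734073127))
cover disc (array([0.5624, 0.048 , 0.2298]), np.float64(0.00014011464990735037)) zfix (array([0.5626, 0.0492, 0.235 ]), np.float64(0.00017877404520752135)) (array([0.5625, 0.0487, 0.235 ]), np.float64(0.00015910844529379992))
```

servo_tool(
  steps="1 0.1 0 0 0; 1 0.22 0 0 0; 1 0.36 0 0 0; 1 0.5 -0.01 0 0; 1 0.62 -0.015 0 0; 1 0.69 -0.015 0 0; 1 0.715 -0.015 0.08 0; 1 0.715 -0.015 0.17 0; 1 0.715 -0.015 0.25 0; 1 0.715 -0.015 0.3 0; 1 0.715 -0.015 0.34 0; 1 0.715 -0.015 0.34 0",
)

```text
t: 6.97
eef_pos: [0.5792, 0.1561, 0.2098]
tcp_rot: [-179.9, 0.1, 79.8]
force: [-1.2, -0.6, -2.0]
opening: 0.0205
grasp_force: 49.2
```

Run:
```python
from h import *
np.set_printoptions(precision=4,suppress=True)
for k in range(3):
    im=viewer.snapshot("wrist" if k<1 else ("scene","top")[k-1])
    s=arm.observe();print(s["eef_pos"],s["tcp_rot"],s["force"])
    if k==0:o=im
    if k==1:a=cv2.resize(im[190:290,310:440],None,fx=2,fy=2)
    if k==2:b=cv2.resize(im[170:270,100:230],None,fx=2,fy=2)
p=np.zeros((420,820,3),np.uint8);p[:,:560]=o;p[:200,560:]=a;p[200:400,560:]=b
cv2.imwrite("pics/w4.png",p[:,:800,::-1])
```

```text
[0.5795 0.1563 0.2108] [-179.9435    0.0387   79.8177] [ 0.4059  0.554  -1.5359]
[0.5799 0.1566 0.2116] [179.9858  -0.0008  79.8267] [ 0.1452 -0.9059 -0.5375]
[0.5801 0.1568 0.212 ] [179.936   -0.0208  79.8426] [-0.0546  0.6034 -0.3679]
```

View pics/w4.png

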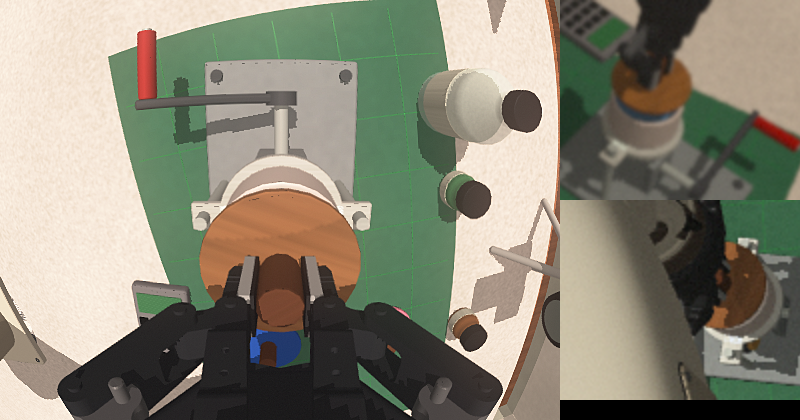

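The cover hangs level and concentric above the pot, with the knob at (280,300) and the red grip clear at (147,63). I'll lower it slowly.

servo_tool(
  steps="1 0 0 0.015 0; 1 0 0 0.03 0; 1 0 0 0.045 0; 1 0 0 0.06 0; 1 0 0 0.075 0; 1 0 0 0.09 0; 1 0 0 0.1 0; 1 0 0 0.11 0; 1 0 0 0.11 0; 1 0 0 0.11 0",
)

```text
t: 7.95
eef_pos: [0.5795, 0.1571, 0.1947]
tcp_rot: [-180.0, 0.0, 79.9]
force: [-0.2, 0.3, -1.3]
opening: 0.0209
grasp_force: 49.2
```

servo_tool(
  steps="1 0 0 0.007 0; 1 0 0 0.014 0; 1 0 0 0.02 0; 1 0 0 0.02 0; 1 0 0 0.02 0; 1 0 0 0.02 0",
)

```text
t: 8.45
eef_pos: [0.5796, 0.1571, 0.1918]
tcp_rot: [180.0, -0.0, 79.9]
force: [-0.0, -0.4, -0.8]
opening: 0.0204
grasp_force: 49.2
```

servo_tool(
  steps="1 0 0 0.005 0; 1 0 0 0.01 0; 1 0 0 0.01 0; 1 0 0 0.01 0; 1 0 0 0.01 0",
)

```text
t: 8.87
eef_pos: [0.5796, 0.1571, 0.1903]
tcp_rot: [-180.0, 0.0, 79.9]
force: [0.2, 0.3, -1.5]
opening: 0.0205
grasp_force: 49.2
```

servo_tool(
  steps="1 0 0 0.005 0; 1 0 0 0.01 0; 1 0 0 0.01 0; 1 0 0 0.01 0; 1 0 0 0.01 0",
)

```text
t: 9.28
eef_pos: [0.5796, 0.1571, 0.1888]
tcp_rot: [-180.0, 0.0, 79.9]
force: [-0.4, 0.6, -1.4]
opening: 0.0208
grasp_force: 49.4
```

servo_tool(
  steps="1 0 0 0.005 0; 1 0 0 0.01 0; 1 0 0 0.01 0; 1 0 0 0.01 0; 1 0 0 0.01 0",
)

```text
t: 9.7
eef_pos: [0.5796, 0.1571, 0.1877]
tcp_rot: [180.0, -0.0, 79.9]
force: [-1.9, -0.5, 3.1]
opening: 0.0207
grasp_force: 49.5
```

Run:
```python
from h import *
im=viewer.snapshot("wrist"); sc=viewer.snapshot("scene")
print(arm.observe()["force"],arm.observe()["eef_pos"])
p=np.zeros((600,780,3),np.uint8);p[:240,:780]=cv2.resize(im[140:260,180:570][:,:390],None,fx=2,fy=2);p[240:540,:480]=cv2.resize(sc[195:270,300:420],None,fx=4,fy=4,interpolation=cv2.INTER_CUBIC)
cv2.imwrite("pics/w5.png",p[:,:,::-1])
```

```text
[-1.43279822 -0.86876327  2.51421911] [0.57961298 0.15712736 0.18756662]Traceback (most recent call last):
  File "<stdin>", line 4, in <module>
ValueError: could not broadcast input array from shape (240,760,3) into shape (240,780,3)
```

Contact came at the expected height. I'll ease down a little more, then release gradually.

servo_tool(
  steps="1 0 0 0.005 0; 1 0 0 0.005 0; 1 0 0 0.005 0",
)

```text
t: 10.05
eef_pos: [0.5796, 0.1572, 0.1867]
tcp_rot: [180.0, -0.0, 79.9]
force: [-2.0, 0.1, 4.2]
opening: 0.0207
grasp_force: 49.5
```

servo_tool(
  steps="0.4 0 0 0.005 0; 0.3 0 0 0.003 0; 0.2 0 0 0 0; 0 0 0 0 0; -0.3 0 0 0 0; -0.6 0 0 0 0; -1 0 0 0 0; -1 0 0 0 0; -1 0 0 0 0; -1 0 0 0 0; -1 0 0 0 0; -1 0 0 0 0",
)

```text
t: 11.05
eef_pos: [0.5796, 0.1571, 0.1866]
tcp_rot: [180.0, -0.0, 79.9]
force: [0.6, 0.2, 0.0]
opening: 0.0851
grasp_force: 0.0
```

servo_tool(
  steps="-1 0 0 -0.05 0; -1 0 0 -0.15 0; -1 0 0 -0.3 0; -1 0 0 -0.5 0; -1 0 0 -0.7 0; -1 0 0 -0.8 0; -1 0 0 -0.8 0; -1 0 0 -0.8 0",
)

```text
t: 11.72
eef_pos: [0.5801, 0.1573, 0.308]
tcp_rot: [179.8, -0.1, 79.9]
force: [0.3, 0.0, -0.1]
opening: 0.0853
grasp_force: 0.0
```

Run:
```python
from fit import *
np.set_printoptions(precision=4,suppress=True)
s=arm.observe();print(s["eef_pos"],s["tcp_rot"])
c=viewer.camera_info("wrist"); im=viewer.snapshot("wrist"); np.savez("w5.npz",R=c["R"],t=c["t"]); cv2.imwrite("pics/w5full.png",im[:,:,::-1]); sc=viewer.snapshot("scene")
p=np.zeros((600,800,3),np.uint8);p[:420,:560]=im;p[300:600,480:800]=cv2.resize(sc[195:270,320:400],None,fx=4,fy=4,interpolation=cv2.INTER_CUBIC)
cv2.imwrite("pics/w5.png",p[:,:,::-1])
g=blob(im,(0,150,70),(6,255,255),(80,0,300,200))[0]; r=cv2.minAreaRect(g);print(r)
R=cv2.boxPoints(r)
for z in (.082,.085): print("grip",plane("wrist",r[0],z,c))
S=blob(sc,(0,150,70),(8,255,255),(395,240,440,275))[0]; print("tri",tri(ray("wrist",r[0],c),ray("scene",cv2.minAreaRect(S)[0])))
```

```text
[0.5801 0.1573 0.308 ] [179.8359  -0.0766  79.8741]
((181.0, 75.0), (48.0, 12.0), 90.0)
grip [0.4962 0.2885 0.082 ]
grip [0.4971 0.2881 0.085 ]
tri [0.4919 0.2909 0.067 ]
```

View pics/w5.png

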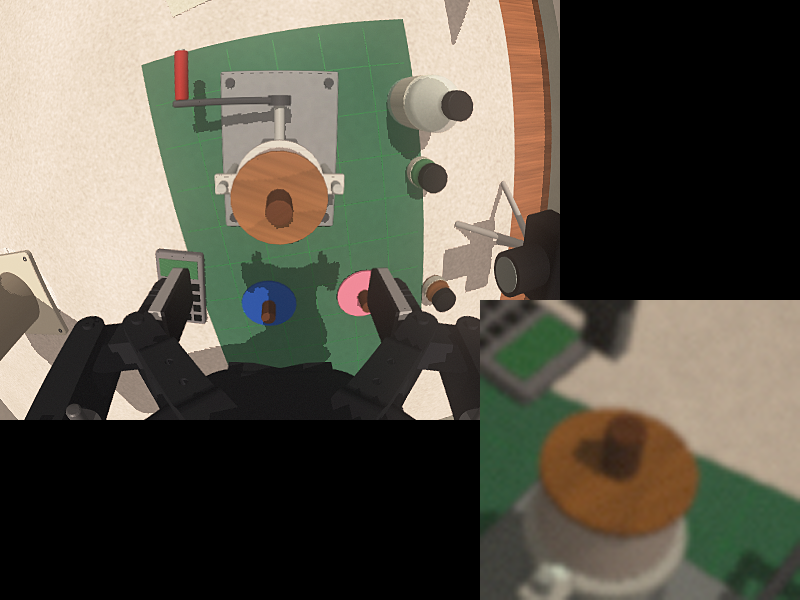

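The cover sits concentric and level on the rim: disc at (279,196) in the wrist view, and flat in the scene crop. The red grip is at (181,75), which puts it near (0.4965, 0.290, 0.081) and matches the stand geometry. Moving above it.

servo_tool(
  steps="-1 0.2 -0.18 0 0; -1 0.4 -0.36 0 0; -1 0.6 -0.54 0 0; -1 0.75 -0.68 0 0; -1 0.79 -0.705 0 0; -1 0.79 -0.705 0.25 0; -1 0.79 -0.705 0.5 0; -1 0.79 -0.705 0.7 0; -1 0.79 -0.705 0.8 0; -1 0.79 -0.705 0.8 0; -1 0.79 -0.705 0.8 0",
)

```text
t: 12.73
eef_pos: [0.4954, 0.2913, 0.1847]
tcp_rot: [-179.8, 0.2, 79.8]
force: [-0.0, 0.9, 0.6]
opening: 0.0852
grasp_force: 0.0
```

Run:
```python
from fit import *
np.set_printoptions(precision=4,suppress=True)
# cover check from earlier view
d=np.load("w5.npz");c=viewer.camera_info("wrist");c["R"]=d["R"];c["t"]=d["t"]
q=cv2.imread("pics/w5full.png")[:,:,::-1].copy()
b=cv2.convexHull(blob(q,(4,90,40),(18,255,255),(215,140,345,255))[0])[:,0].astype(float); print("cover",fitc(b,.043,.162,c),fitc(b,.043,.162,c,.162))
s=arm.observe();print(s["eef_pos"],s["tcp_rot"])
c=viewer.camera_info("wrist"); im=viewer.snapshot("wrist"); cv2.imwrite("pics/w6.png",im[:,:,::-1])
g=blob(im,(0,150,70),(6,255,255))[0]; r=cv2.minAreaRect(g);print(r,plane("wrist",r[0],.082,c))
```

```text
cover (array([0.5788, 0.1554, 0.1574]), np.float64(0.00016449746885020128)) (array([0.5789, 0.157 , 0.162 ]), np.float64(0.0006551111242780946))
[0.4954 0.2913 0.1847] [-179.8073    0.1795   79.8461]
((278.5, 213.0), (72.0, 19.0), 90.0) [0.4941 0.2936 0.082 ]
```

View pics/w6.png

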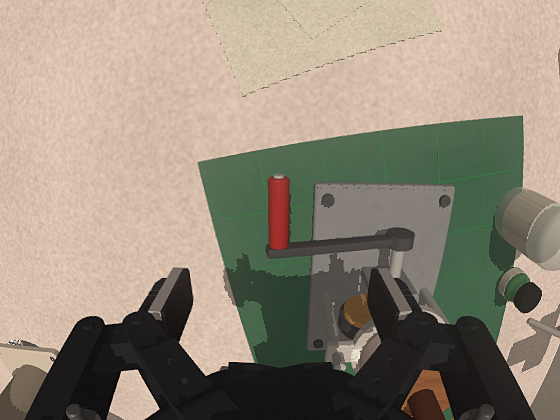

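The grip is centred between the fingers at (278,213), and the pads clear the lever arm at row 245. Descending and closing.

servo_tool(
  steps="-1 0 0 0.15 0; -1 0 0 0.3 0; -1 0 0 0.45 0; -1 0 0 0.58 0; -1 0 0 0.67 0; -1 0 0 0.67 0; -1 0 0 0.67 0",
)

```text
t: 13.37
eef_pos: [0.4971, 0.2926, 0.0871]
tcp_rot: [179.9, -0.0, 79.9]
force: [-0.2, 0.9, -0.5]
opening: 0.0855
grasp_force: 0.0
```

servo_tool(
  steps="1 0 0 0 0; 1 0 0 0 0; 1 0 0 0 0; 1 0 0 0 0; 1 0 0 0 0; 1 0 0 0 0; 1 0 0 0 0; 1 0 0 0 0; 1 0 0 0 0; 1 0 0 0 0; 1 0 0 0 0; 1 0 0 0 0",
  grip_force=60,
)

```text
t: 14.37
eef_pos: [0.4944, 0.2929, 0.086]
tcp_rot: [-179.8, -0.0, 79.9]
force: [-4.2, 2.7, 3.0]
opening: 0.0139
grasp_force: 59.0
```

Run:
```python
from h import *
np.set_printoptions(precision=4,suppress=True)
s=arm.observe();print(s["eef_pos"],s["tcp_rot"],s["force"],s["opening"],s["grasp_force"])
y=np.radians(-10.1); g=s["eef_pos"]-[0,0,.003]; p=np.array([.5791,.1555]); d=g[:2]-p
sx=d[0]*np.cos(y)+d[1]*np.sin(y); sy=-d[0]*np.sin(y)+d[1]*np.cos(y); print("stand",sx,sy,g[2]-.052,np.hypot(sx,g[2]-.052), "q",np.arctan2(g[2]-.052,-sx)-(np.pi/2-1.4))
q0=np.arctan2(g[2]-.052,-sx)
for e in np.linspace(q0,np.pi/2,25): print(round(np.degrees(e)),np.round([(-.11*np.cos(e)-sx)/.15,-(.052+.11*np.sin(e)-g[2])/.15],3))
```

```text
[0.4944 0.2929 0.086 ] [-179.7753   -0.0241   79.9329] [-4.1739  2.6697  3.0366] 0.013925153549797899 59.04652118682861
stand -0.10749304580199148 0.1204485377799894 0.03096339922301993 0.11186369825476516 q 0.10966166651052639
16 [0.012 0.003]
19 [ 0.024 -0.034]
22 [ 0.038 -0.071]
25 [ 0.054 -0.107]
28 [ 0.071 -0.142]
31 [ 0.091 -0.176]
35 [ 0.113 -0.209]
38 [ 0.136 -0.241]
41 [ 0.161 -0.272]
44 [ 0.187 -0.301]
47 [ 0.215 -0.329]
50 [ 0.245 -0.355]
53 [ 0.276 -0.38 ]
56 [ 0.308 -0.402]
59 [ 0.341 -0.423]
62 [ 0.375 -0.443]
65 [ 0.411 -0.46 ]
68 [ 0.447 -0.476]
72 [ 0.484 -0.489]
75 [ 0.522 -0.501]
78 [ 0.56 -0.51]
81 [ 0.599 -0.517]
84 [ 0.638 -0.523]
87 [ 0.677 -0.526]
90 [ 0.717 -0.527]
```

Holding the grip at 15.7° elevation on a measured 0.112 m radius. I'll swing it along the arc.

servo_tool(
  steps="1 0 0.015 -0.03 0; 1 0 0.033 -0.07 0; 1 0 0.05 -0.107 0; 1 0 0.069 -0.142 0; 1 0 0.09 -0.176 0; 1 0 0.112 -0.209 0; 1 0 0.136 -0.241 0; 1 0 0.161 -0.272 0; 1 0 0.187 -0.301 0; 1 0 0.215 -0.329 0; 1 0 0.245 -0.355 0; 1 0 0.245 -0.355 0",
)

```text
t: 15.37
eef_pos: [0.5223, 0.2882, 0.1412]
tcp_rot: [-178.8, -0.1, 80.1]
force: [-29.0, 2.9, 24.8]
opening: 0.0133
grasp_force: 61.8
```

```bash
cat > st.py <<'E'
from h import *
np.set_printoptions(precision=4,suppress=True)
s=arm.observe();print(s["eef_pos"],s["tcp_rot"],s["force"],s["opening"],s["grasp_force"],s["t"])
y=np.radians(-10.1); g=s["eef_pos"]-[0,0,.003]; p=np.array([.5791,.1555]); d=g[:2]-p
sx=d[0]*np.cos(y)+d[1]*np.sin(y); sy=-d[0]*np.sin(y)+d[1]*np.cos(y); print("stand",sx,sy,g[2]-.052,np.hypot(sx,g[2]-.052), "q",np.arctan2(g[2]-.052,-sx)-(np.pi/2-1.4))
E
python3 st.py
```

```text
[0.5223 0.2882 0.1412] [-178.8167   -0.0704   80.1396] [-29.0231   2.8731  24.8471] 0.013328315595565656 61.80122137069702 15.3667
stand -0.07913731564593109 0.12065348294419644 0.08621010048327399 0.11702519452229049 q 0.6573510732073538
```

servo_tool(
  steps="1 0 -0.015 -0.01 0; 1 0 -0.03 -0.02 0; 1 0 -0.045 -0.025 0; 1 0 -0.045 -0.025 0; 1 0 -0.045 -0.025 0",
)

```text
t: 15.78
eef_pos: [0.5228, 0.2879, 0.1431]
tcp_rot: [-179.7, -0.0, 80.0]
force: [-7.6, 2.6, 4.5]
opening: 0.0135
grasp_force: 59.6
```

```bash
python3 st.py
python3 - <<'E'
from h import *
c=viewer.camera_info("wrist"); im=viewer.snapshot("wrist"); cv2.imwrite("pics/w7.png",im[:,:,::-1])
E
```

```text
[0.5228 0.2879 0.1431] [-179.668    -0.0143   79.974 ] [-7.6148  2.5614  4.4605] 0.013498641157658675 59.573203325271606 15.7833
stand -0.07862890979955717 0.12047636454389644 0.08807974706787233 0.11807009485812765 q 0.6712319626610401
```

View pics/w7.png

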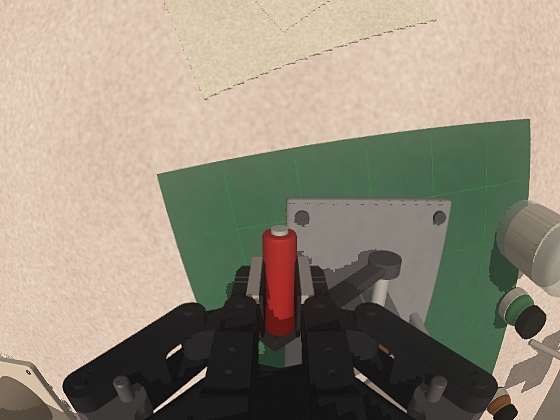

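The grip (280,280) is still firmly held between the pads, and the cover is out of the way. The force has relaxed. Using sx = −0.11·cos(e), the lever is at about 44° elevation, so I'll continue the arc from there.

servo_tool(
  steps="1 0 0.017 -0.017 0; 1 0 0.035 -0.033 0; 1 0 0.054 -0.05 0; 1 0 0.073 -0.065 0; 1 0 0.093 -0.08 0; 1 0 0.114 -0.095 0; 1 0 0.135 -0.109 0; 1 0 0.157 -0.122 0; 1 0 0.18 -0.135 0; 1 0 0.203 -0.146 0; 1 0 0.203 -0.146 0; 1 0 0.203 -0.146 0",
)

```text
t: 16.83
eef_pos: [0.5541, 0.2823, 0.1663]
tcp_rot: [-179.8, -0.0, 79.9]
force: [-6.4, 0.6, 8.2]
opening: 0.0134
grasp_force: 59.9
```

```bash
python3 st.py
```

```text
[0.5541 0.2823 0.1663] [-179.831    -0.0486   79.9271] [-6.417   0.5712  8.1803] 0.013441364961762863 59.92559194564819 16.8333
stand -0.04681356693572206 0.12043840922911887 0.1112511138176695 0.12069929732569856 q 1.0016990482251475
```

servo_tool(
  steps="1 0 0.025 -0.015 0; 1 0 0.049 -0.03 0; 1 0 0.073 -0.04 0; 1 0 0.097 -0.048 0; 1 0 0.122 -0.055 0; 1 0 0.147 -0.062 0; 1 0 0.172 -0.067 0; 1 0 0.197 -0.072 0; 1 0 0.222 -0.076 0; 1 0 0.247 -0.079 0; 1 0 0.272 -0.081 0; 1 0 0.272 -0.081 0",
)

```text
t: 17.83
eef_pos: [0.5953, 0.2749, 0.1771]
tcp_rot: [-179.9, -0.0, 79.9]
force: [-3.2, 0.6, 3.3]
opening: 0.0136
grasp_force: 59.4
```

```bash
python3 st.py
```

```text
[0.5953 0.2749 0.1771] [-179.8823   -0.016    79.8974] [-3.2026  0.5533  3.3256] 0.013607752006488087 59.39016938209534 17.8333
stand -0.004980541458759945 0.12039381397850465 0.1221385237313429 0.12224002933775106 q 1.3592447701170904
```

servo_tool(
  steps="1 0 0.01 0 0; 1 0 0.02 0 0; 1 0 0.03 0 0; 1 0 0.03 0 0; 1 0 0.03 0 0; 1 0 0.03 0 0; 1 0 0.03 0 0; 1 0 0.03 0 0; 1 0 0.03 0 0; 1 0 0.03 0 0",
)

```text
t: 18.67
eef_pos: [0.6005, 0.2739, 0.1773]
tcp_rot: [180.0, -0.0, 79.9]
force: [-5.3, 1.9, 4.4]
opening: 0.0134
grasp_force: 59.5
```

```bash
python3 st.py
python3 - <<'E'
from h import *
np.set_printoptions(precision=4,suppress=True)
P={}
for n,rc in (("scene",(310,190,400,265)),("top",(150,170,225,250))):
    im=viewer.snapshot(n); cv2.imwrite(f"pics/{n}9.png",im[:,:,::-1])
    for q in blob(im,(4,90,40),(18,255,255),rc,2): e=cv2.fitEllipse(cv2.convexHull(q)); print(n,cv2.contourArea(q),e,plane(n,e[0],.183))
    for q in blob(im,(0,150,70),(8,255,255),None,3): print(n,"red",cv2.contourArea(q),cv2.minAreaRect(q)[:2])
E
python3 st.py|tail -1
```

```text
[0.6005 0.2739 0.1773] [179.9909  -0.0218  79.8801] [-5.2812  1.9068  4.3953] 0.013370635124327498 59.508644342422485 18.6667
stand 0.0002518343663109428 0.12034285388333071 0.12225942448803037 0.12225968385650461 q 1.4020598331064866
scene 940.0 ((355.3982238769531, 231.86753845214844), (31.827159881591797, 39.67369842529297), 101.20895385742188) [0.586  0.1586 0.183 ]
scene 0.5 ((389.0, 260.5), (2.1728718280792236, 5.534958839416504), 138.56251525878906) [0.6178 0.2467 0.183 ]
scene red 383.5 ((44.39205551147461, 227.66888427734375), (32.382877349853516, 84.81112670898438))
scene red 42.0 ((410.1922607421875, 270.9615173339844), (8.043152809143066, 6.933752536773682))
top 1438.0 ((180.4307861328125, 212.66000366210938), (42.47244644165039, 44.706600189208984), 66.0976333618164) [0.579  0.1558 0.183 ]
top red 290.0 ((483.3703918457031, 96.40216827392578), (57.663665771484375, 7.99009370803833))
top red 86.0 ((125.98170471191406, 208.66464233398438), (20.87156105041504, 7.067618370056152))
top red 21.5 ((547.5540771484375, 114.8243179321289), (2.1371867656707764, 23.509056091308594))
stand 0.000290376043242474 0.1203496964224675 0.12228509765103077 0.12228544241146866 q 1.4023745779579575
```

```bash
python3 -c "
from h import *
print(plane('top',(126,208.7),.165)); print(arm.sign_off())"
```

```text
[0.59931353 0.26681611 0.165     ]
the job is handed in; nothing more can be done
None
```

The job is handed in: the wooden cover sits on the pot, centred within about 1 mm by the cameras, and the lever is held by its red grip at about 1.40 rad, the highest lift; no verdict came back.

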